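# Load the hole-spacing jig and hold its index plunger clear

## Task

Slide the wooden blank (the square stick on the bench) lengthwise into the blue channel of the drilling jig, through the flared mouth, until its end is fully home against the stop inside, and let go of it. Then take the red knob of the jig's sprung index plunger, pull it straight up as far as it goes so that the pin is clear of its seat hole and I can shift the jig, and finish while still holding it up like that (do not let go at the end), with the blank still home; leave the other things on the bench alone.

Things in the scene. Friction and masses are not known exactly. Their poses are not given: they have to be found in the camera images.
- blank_center (a point): centre of the loose wooden blank: a plain square stick of pale timber, 30 x 160 x 30 mm, about 0.05 to 0.1 kg, lying on the bench; its y axis runs along its length, z up, the point is half-way up (15 mm above its underside). Either end may go in first.
- jig: drilling jig fixed to the bench: plywood base 171 x 275 x 10 mm, blue channel with two drill bushes, steel index bar with a row of holes, blue bracket with the plunger. Origin on the bench under the base (base spans x -92 to 79, y -135 to 140 mm), z up, the blank slides in along +y. Blue roof 57.5 mm, bush tops 61.5 mm, bracket top 59 mm above the bench
- channel_mouth (a point): channel centre line at the mouth, axes as the jig's, at jig x +35, y -30 mm, 29 mm above the bench = 15 mm above the channel floor. Channel inside: 33 mm wide, 34.5 mm high, roofed, 80 mm deep. Flared cheeks 26 mm high reach 19 mm out (to -y), gap there about 48 mm. The floor (80 mm wide plate) goes on 80 mm in front of the mouth. Blank home: its centre is at this point, half of it sticks out
- channel_stop (a point): centre of the stop face at the closed end of the channel, 80 mm in +y of the jig from channel_mouth, 29 mm above the bench. Beside the part of the blank that sticks out, nothing stands higher than the floor plate for 75 mm on either side, save the cheeks
- plunger (a joint): travel of the sprung index plunger in m: 0 = spring has pushed the pin into its seat hole, 0.014 = pulled straight up as far as it goes. The spring resists with about 5.5 N at 0 and 9 N at 0.014 and pulls the pin back in when let go.
- pull_knob: the red knob with the pin under it, the moving part of the plunger; the axes are the jig's, the origin is at the tip of the pin
- knob_center (a point): centre of the red plastic knob on top of the plunger: an upright cylinder of 24 mm diameter and 27 mm height, underside 13.5 mm below this point, at jig x -55, y +105 mm; 86.5 mm above the bench when the pin is seated; rises with the plunger. Under the knob is a steel barrel of 16 mm diameter, 11 mm high, with a 21 mm collar on the bracket.
- pin_tip (a point): lower tip of the plunger's 8 mm pin; 13 mm above the bench (9 mm deep in the hole) when seated, 27 mm above the bench when fully up
- seat_hole (a point): mouth of the 9 mm hole in the steel index bar in which the pin sits, at the top face of the bar, 22 mm above the bench
- tape_measure: bystander: yellow tape measure, 62 x 85 x 37 mm, origin under its middle
- red_block: bystander: short reddish-brown block of wood, 50 x 60 x 40 mm, origin under its middle
- pliers: bystander: pliers with red handles, 60 x 190 x 13 mm, lying left of the jig, origin under its middle
- screwdriver_a: bystander: screwdriver with amber handle, 28 x 220 x 24 mm, lying left of the jig, origin under its middle
- blank: the same wooden blank; this origin is under its middle (on its underside)

How it is judged:
By the outcome, as a careful person would: the job done as asked, in the order asked, and still so for the second after the job is handed in, while the arm keeps its last pose, push and grip.
It also fails if it takes over 51 s, if anything falls off the work surface, if the arm or the gripper's body presses on something with over 40 N, if the wrist force passes 120 N, or if a joint passes its speed limit or range.

## Robot

A 6-joint arm with a two-finger parallel gripper is mounted at the origin on a cart in front of the work surface, level with it; the furniture and walls round the work are solid. World frame = base frame: x ahead of the robot, y to its left, z up, the work surface at z = 0. Lengths are in m, angles in rad, forces in N, time in s.
With the tool pointing down it reaches from about 0.425 to 0.925 m from the base axis. Payload 12.5 kg.
Tool frame: the origin (TCP) lies between the finger pads; the fingertips stand 19 mm ahead of it and the grasp point (between the pads) is the TCP; z points along the fingers, y is the line along which they close (so a half turn about z gives the same grasp; the last joint's range is limited). The gripper opens to 85 mm and grips with 20 to 120 N. Pads are 22 mm wide; open, the fingers measure 114 mm over their backs; the gripper's body (76 mm by 85 mm) begins 54 mm behind the grasp point. The pads swing forward as they close: fully open they stand 13 mm farther back than shut.
Start: joints at [-1.349, 0.491, 1.559, -0, 1.092, -0.106], TCP at [0.201, -0.592, 0.25] pointing down, gripper open.
Joint ranges: [-3.1, 3.1], [-0.84, 2.19], [0.05, 2.79], [-1.13, 4.28], [0.06, 2.93], [-2.69, 2.69]. Speed limits (rad/s): [2.22, 2.22, 2.79, 3.14, 3.14, 3.14].

## Interface

Orientations are given as a unit quaternion [w, x, y, z].
In Python, from plant import sensors, vision, close_job, recognise, silhouettes gives the robot as it stands.
- The arm moves only by the tool step_arm, never from a script. Its argument "plan" is one flat list of numbers, 7 for each row, row after row: the shift along the tool's x, y, z as a fraction of full scale, then the turn, a rotation vector about the tool's x, y, z as a fraction of full scale, then the closure, from 0 (fully open) to 1 (shut). A call has 1 to 8 rows; each row is the pose to reach, as a shift and turn from the pose commanded when the call began, along the tool's axes at that moment; what a row does not reach only later rows make up. Full scale, the value 1, is 0.6 m for a shift and 120 degrees for a turn. A row lasts 1/8 s, in which the tool goes at most 62.5 mm and 10.7 degrees, less where a joint would pass 70% of its speed; a pose out of reach is approached as far as the arm can. A call with a number of a shift or a turn outside -1 to 1 is refused whole. A call with a gripper value outside its range is refused whole. The fingers move at their own pace and stop on an object; "force" is the grip in N (left out, the last holds). Time passes only in rows, so rows that repeat a pose let the fingers close. It gives the time, the measured TCP pose, the force, the opening and the grip force at its end, in the units of the state.
- sensors.get_obs(): the state, without advancing time (a new reading comes with each control period).
- vision.camera(name): name is "side" or "top" or "wrist"; returns a dict with "image" (384x512x3 uint8, blue, green, red), "intrinsics" (3x3 intrinsics, pixels), "T" (4x4, takes a point from camera to world coordinates); the wrist camera has in their place "mount" (4x4, takes a point from camera to tool coordinates, whose origin is the TCP and whose axes are the flange's). Camera axes: x right, y down, z forward; pixel columns grow to the right and rows downward; lengths in m; the calibration is good to about 2 mm. A picture is of the moment at which its call begins: read the wrist's pose just before it. There is no depth.
- close_job(): hands the job in; it is judged then, once.
Trained networks look in the newest picture that a camera, given by its name, has taken for a name from the list of things; names that differ only in an ending like _2 or _b are one class to them, and where a whole thing is asked for, a point or a joint stands for the part that bears it (a point fixed in the world has none). Each returns a list of dicts, best first, with "confidence" (0 to 1); they miss things now and then, are a little off and sometimes report something else, mostly with a low value. They report only what shows in the picture. A call takes as long as a camera call.
- recognise(query, camera): "bbox" ([centre column, centre row, width, height] in pixels, round what is visible of it).
- silhouettes(query, camera): "region" (384x512 bool, what is visible of it) and "bbox" ([centre column, centre row, width, height] in pixels, round what is visible of it).
The state is a dict: "t": time; "qpos": joint angles; "joint_vel": joint speeds; "joint_torque": joint torques, N m; "position": TCP position; "eef_rot": TCP orientation; "ft_force": force on the tool from outside, world axes, zero at the start; "ft_torque": the same for the moment, N m; "opening": finger opening in m; "grasp_force": force on a finger pad.
Only numpy, scipy, OpenCV 4.12 (cv2) and the standard library are available. Lean on these libraries where they do the work, as an engineer would, in place of code of your own. Each camera call takes 0.05 s, during which the arm holds its last target. There are 200 camera calls.

## Working session

There is one attempt and no reset: what is moved stays moved. The work goes in short steps, Python scripts to look and compute and a tool call to move; the robot and the scene stay as the last step left them, time stands still between calls to the robot, and variables do not carry over. Pictures are saved under pics/ and viewed, at most 10 in all, crops included, and the job is handed in when it is done.

Besides the shell and the picture viewer there is one more tool, called after "Emit:" as name(argument=value, ...) on one line, values as JSON. step_arm: Moves the arm, as the interface text tells. Its arguments: {"type":"object","properties":{"plan":{"type":"array"},"force":{"type":"number"}},"required":["plan"]}

```bash
mkdir -p pics; ls; python3 - <<'E'
from plant import sensors, vision, recognise
import cv2, numpy as np
o=sensors.get_obs(); print({k:np.round(v,3).tolist() for k,v in o.items()})
ims=[]
for c in ("top","side"):
    d=vision.camera(c); ims.append(d["image"]); print(c,np.round(d["intrinsics"],1).tolist(),np.round(d["T"],4).tolist())
    for q in ("blank","jig","pull_knob","tape_measure","red_block","pliers","screwdriver_a"):
        print(q,[(np.round(r["bbox"]).tolist(),round(r["confidence"],2)) for r in recognise(q,c)[:2]])
    cv2.imwrite(f"pics/{c}0.png",cv2.resize(d["image"],(800,600)))
E
```

```text
pics
{'t': 0.0, 'qpos': [-1.349, 0.492, 1.559, -0.0, 1.092, -0.106], 'joint_vel': [-0.0, 0.0, 0.0, 0.002, -0.0, -0.001], 'joint_torque': [0.002, -61.843, -26.159, -0.0, 0.004, -0.0], 'position': [0.201, -0.592, 0.25], 'eef_rot': [-0.001, 0.987, 0.163, -0.0], 'ft_force': [-0.543, 0.091, -0.871], 'ft_torque': [0.026, -0.006, 0.018], 'grasp_force': 0.0, 'opening': 0.085}
top [[426.6, 0.0, 258.7], [0.0, 426.6, 190.2], [0.0, 0.0, 1.0]] [[-0.0079, -0.9897, 0.1429, 0.3415], [-0.9999, 0.0088, 0.0058, 0.0396], [-0.007, -0.1428, -0.9897, 1.5868], [0.0, 0.0, 0.0, 1.0]]
blank [([341.0, 224.0, 45.0, 18.0], 0.69)]
jig [([250.0, 204.0, 83.0, 55.0], 0.64)]
pull_knob [([217.0, 211.0, 6.0, 5.0], 0.58)]
tape_measure [([338.0, 163.0, 22.0, 15.0], 0.63)]
red_block [([157.0, 194.0, 49.0, 15.0], 0.7), ([218.0, 212.0, 8.0, 7.0], 0.2)]
pliers [([157.0, 193.0, 52.0, 14.0], 0.57)]
screwdriver_a [([152.0, 245.0, 8.0, 23.0], 0.75)]
side [[403.6, 0.0, 261.3], [0.0, 403.6, 191.0], [0.0, 0.0, 1.0]] [[-0.8548, -0.3117, 0.4148, 0.0502], [-0.5188, 0.5299, -0.6709, 0.8591], [-0.0107, -0.7887, -0.6146, 0.85], [0.0, 0.0, 0.0, 1.0]]
blank [([330.0, 177.0, 14.0, 33.0], 0.84)]
jig [([263.0, 232.0, 99.0, 71.0], 0.91)]
pull_knob [([252.0, 234.0, 12.0, 4.0], 0.42)]
tape_measure [([274.0, 160.0, 28.0, 19.0], 0.79)]
red_block [([286.0, 144.0, 15.0, 12.0], 0.46)]
pliers [([173.0, 305.0, 52.0, 64.0], 0.8)]
screwdriver_a [([221.0, 332.0, 81.0, 40.0], 0.67)]
```

```bash
python3 - <<'E'
import cv2
a=cv2.imread("pics/top0.png");b=cv2.imread("pics/side0.png")
# crop in orig px: top cols130-390 rows130-270
s=800/512
def crop(im,x0,y0,w,h,n):
    c=im[int(y0*s):int((y0+h)*s),int(x0*s):int((x0+w)*s)]
    cv2.imwrite(n,cv2.resize(c,(800,int(800*h/w)),interpolation=cv2.INTER_CUBIC))
crop(a,130,120,260,150,"pics/t1.png"); crop(b,140,120,220,165,"pics/s1.png")
E
```

```text
(no output)
```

View pics/t1.png

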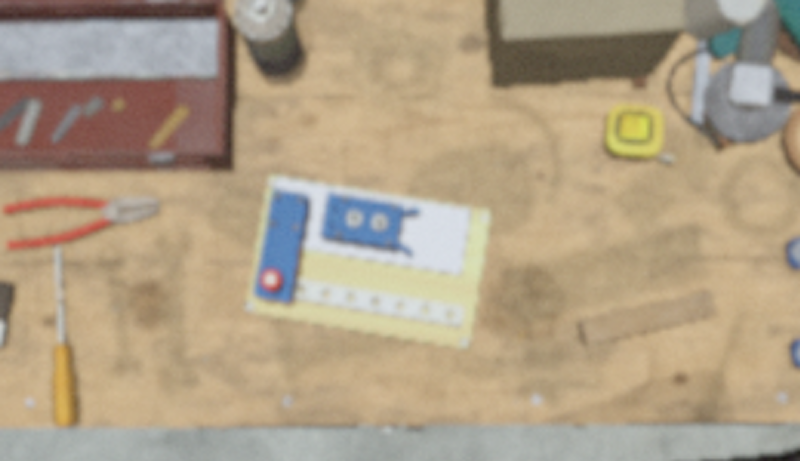

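View pics/s1.png

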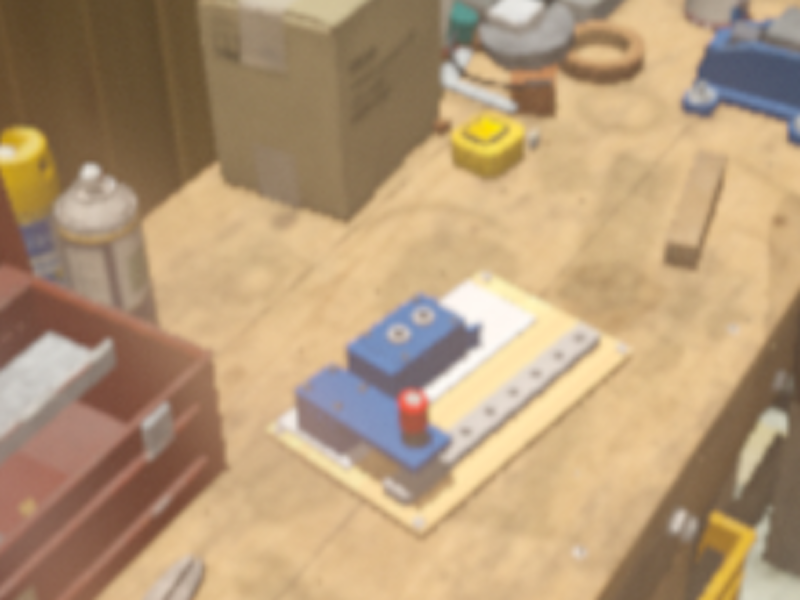

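The top crop shows the jig base with corners at (270,178), (490,210), (465,347) and (245,310). The knob is at (270,280), the channel mouth is on the right near (405,230), and the blank runs from (583,333) to (712,302). In the side crop, the blank lies clear of everything, the tape measure is beyond the jig, and there is free space in front of the mouth.

```bash
cat > h.py <<'E'
import numpy as np, cv2
from scipy.spatial.transform import Rotation as R
from scipy.optimize import least_squares
from plant import sensors, vision, recognise, silhouettes
def obsT(o=None):
    o=o or sensors.get_obs(); q=o["eef_rot"]; T=np.eye(4)
    T[:3,:3]=R.from_quat([q[1],q[2],q[3],q[0]]).as_matrix(); T[:3,3]=o["position"]; return T
def ray(px,K,T,z):
    px=np.atleast_2d(px); d=np.c_[(px-[K[0,2],K[1,2]])/[K[0,0],K[1,1]],np.ones(len(px))]@T[:3,:3].T
    s=(z-T[2,3])/d[:,2]; return T[:3,3]+d*np.reshape(s,(-1,1))
def proj(P,K,T):
    p=(np.atleast_2d(P)-T[:3,3])@T[:3,:3]; return p[:,:2]/p[:,2:]*[K[0,0],K[1,1]]+[K[0,2],K[1,2]]
def place(p,L):
    c,s=np.cos(p[2]),np.sin(p[2]); L=np.atleast_2d(L)
    return np.c_[p[0]+c*L[:,0]-s*L[:,1],p[1]+s*L[:,0]+c*L[:,1],L[:,2]]
def fit(L,px,K,T,p0):  # planar pose from model points L and pixels
    r=least_squares(lambda p:(proj(place(p,L),K,T)-px).ravel(),p0,loss="soft_l1"); return r.x,r.fun.reshape(-1,2)
def wrist(name=None):
    T=obsT(); d=vision.camera("wrist"); T=T@d["mount"]
    if name: cv2.imwrite(name,d["image"])
    return d["image"],d["intrinsics"],T
def move(target,yaw,o=None):
    """fractions for the shift/turn to TCP target with tool down; tool y axis at world angle yaw (mod pi)"""
    T=obsT(o); sh=T[:3,:3].T@(np.array(target)-T[:3,3])
    best=None
    for k in (-1,0,1):
        y=np.array([np.cos(yaw+k*np.pi),np.sin(yaw+k*np.pi),0]);z=np.array([0,0,-1.])
        G=np.c_[np.cross(y,z),y,z]; rv=R.from_matrix(T[:3,:3].T@G).as_rotvec()
        if best is None or np.linalg.norm(rv)<np.linalg.norm(best): best=rv
    return np.round(sh/.6,4),np.round(best/np.radians(120),4)
E
python3 - <<'E'
from h import *
d=vision.camera("top");K,T=d["intrinsics"],d["T"]
f=lambda a:np.array(a)/(800/260)+[130,120]
L=np.array([[79,140,10],[79,-135,10],[-92,-135,10],[-92,140,10],[-55,105,100]])/1e3
print(ray(f([[270,178],[490,210],[465,347],[245,310]]),K,T,.01).round(3))
p,r=fit(L,f([[270,178],[490,210],[465,347],[245,310],[271,279]]),K,T,[.5,.1,0]);print("jig",p.round(4),r.round(1).tolist())
for n,z,l in (("mouth",.029,[.035,-.03,.029]),("knob",.0865,[-.055,.105,.0865])): print(n,place(p,[l]).round(3))
m=silhouettes("blank","top")[0]["region"].astype(np.uint8)
(c,wh,a)=cv2.minAreaRect(cv2.findNonZero(m));print(c,wh,a)
b=cv2.boxPoints((c,wh,a));W=ray(b,K,T,.02);print(W.round(3),W.mean(0).round(3))
W=ray(f([[583,343],[580,322],[712,292],[714,312]]),K,T,.03);print(W.round(3),W.mean(0).round(3))
print(move([W[:,0].mean()-.0,W[:,1].mean(),.22],0))
w=vision.camera("wrist");print(w["mount"].round(4).tolist(),w["intrinsics"].round(1).tolist())
E
```

```text
[[ 0.617  0.202  0.01 ]
 [ 0.575 -0.065  0.01 ]
 [ 0.41  -0.032  0.01 ]
 [ 0.457  0.231  0.01 ]]
jig [ 0.5214  0.0795 -0.1715] [[-0.5, -1.5], [0.4, -0.2], [1.5, 0.6], [-0.5, 0.5], [-0.4, -0.0]]
mouth [[0.551 0.044 0.029]]
knob [[0.485 0.192 0.086]]
(340.0577392578125, 222.28843688964844) (8.825226783752441, 43.930015563964844) 78.69007110595703
[[ 0.447 -0.166  0.02 ]
 [ 0.477 -0.325  0.02 ]
 [ 0.445 -0.33   0.02 ]
 [ 0.415 -0.172  0.02 ]] [ 0.446 -0.249  0.02 ]
[[ 0.413 -0.171  0.03 ]
 [ 0.438 -0.168  0.03 ]
 [ 0.472 -0.325  0.03 ]
 [ 0.448 -0.327  0.03 ]] [ 0.443 -0.248  0.03 ]
(array([ 0.5653, -0.4133,  0.0505]), array([ 0.    ,  0.    , -0.5935]))
[[0.0004, -0.9657, -0.2597, 0.066], [1.0, 0.0004, -0.0003, -0.0005], [0.0004, -0.2597, 0.9657, -0.1239], [0.0, 0.0, 0.0, 1.0]] [[317.6, 0.0, 257.3], [0.0, 317.6, 188.2], [0.0, 0.0, 1.0]]
```

```bash
python3 -c "
from h import *
print(*move([.4535,-.298,.20],.214))"
```

```text
[ 0.5556 -0.3281  0.0838] [ 0.      0.     -0.6956]
```

Emit:
step_arm(plan=[0.5556,-0.3281,0.0838,0,0,-0.6956,0,0.5556,-0.3281,0.0838,0,0,-0.6956,0,0.5556,-0.3281,0.0838,0,0,-0.6956,0,0.5556,-0.3281,0.0838,0,0,-0.6956,0,0.5556,-0.3281,0.0838,0,0,-0.6956,0,0.5556,-0.3281,0.0838,0,0,-0.6956,0,0.5556,-0.3281,0.0838,0,0,-0.6956,0,0.5556,-0.3281,0.0838,0,0,-0.6956,0], force=60)

```text
t: 1.95
position: [0.4544, -0.2967, 0.1999]
eef_rot: [-0.0, 0.624, 0.781, 0.0]
ft_force: [0.7, 0.6, -0.3]
opening: 0.0854
grasp_force: 0.0
```

```bash
python3 - <<'E'
from h import *
import time
im,K,T=wrist("pics/w1.png"); print(obsT().round(3).tolist())
s=silhouettes("blank","wrist"); print([(np.round(x["bbox"]).tolist(),x["confidence"]) for x in s])
m=s[0]["region"].astype(np.uint8)
(c,wh,a)=cv2.minAreaRect(cv2.findNonZero(m));b=cv2.boxPoints((c,wh,a));print(c,wh,a,b.round().tolist())
W=ray(b,K,T,.028);print(W.round(4).tolist(),W.mean(0).round(4))
E
```

```text
[[-0.225, 0.974, -0.0, 0.454], [0.974, 0.225, -0.0, -0.297], [-0.0, -0.0, -1.0, 0.2], [0.0, 0.0, 0.0, 1.0]]
[([262.0, 114.0, 32.0, 183.0], 0.93)]
(260.0, 112.0) (180.0, 34.0) 90.0 [[243.0, 22.0], [277.0, 22.0], [277.0, 202.0], [243.0, 202.0]]
[[0.414, -0.1703, 0.028], [0.442, -0.164, 0.028], [0.4797, -0.3189, 0.028], [0.4473, -0.3263, 0.028]] [ 0.4457 -0.2449  0.028 ]
```

View pics/w1.png

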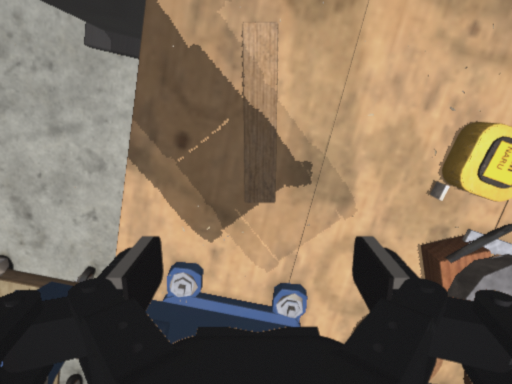

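The wrist view shows the blank upright in the picture, rows 22–202 and cols 243–277, so it is already aligned with the tool. The tape measure is at the right (485,160), and blue vise lugs sit at (185,280) and (290,300), behind the gripper.

```bash
python3 - <<'E'
from h import *
w=vision.camera("wrist");K=w["intrinsics"];T=obsT()@w["mount"]
E=ray([[260,22],[260.5,202]],K,T,.03);c=E.mean(0);u=(E[0]-E[1])/np.linalg.norm(E[0]-E[1]);print(E.round(4),c.round(4),u.round(3),np.linalg.norm(E[0]-E[1]))
yaw=np.arctan2(-u[0],u[1]);g=c-.048*u;g[2]=.022;print(yaw,g.round(4),*move(g,yaw))
for z in (0,.05,.1): print(z,ray([[185,275],[290,300]],K,T,z).round(3).tolist())
d=vision.camera("side")
for z in (0,.05,.1): print(z,ray([[332.5,146.7]],d["intrinsics"],d["T"],z).round(3).tolist())
E
```

```text
[[ 0.4286 -0.1687  0.03  ]
 [ 0.4627 -0.3234  0.03  ]] [ 0.4456 -0.246   0.03  ] [-0.216  0.976  0.   ] 0.15843971715788835
0.21733089929010818 [ 0.456  -0.2929  0.022 ] [0.0075 0.0057 0.2968] [ 0.      0.0001 -0.0027]
0 [[0.399, -0.436, 0.0], [0.524, -0.442, 0.0]]
0.05 [[0.406, -0.405, 0.05], [0.511, -0.41, 0.05]]
0.1 [[0.412, -0.373, 0.1], [0.498, -0.378, 0.1]]
0 [[0.529, -0.457, 0.0]]
0.05 [[0.5, -0.379, 0.05]]
0.1 [[0.472, -0.302, 0.1]]
```

Emit:
step_arm(plan=[0.0075,0.0057,0.22,0,0,-0.0027,0,0.0075,0.0057,0.22,0,0,-0.0027,0,0.0075,0.0057,0.22,0,0,-0.0027,0,0.0075,0.0057,0.2968,0,0,-0.0027,0,0.0075,0.0057,0.2968,0,0,-0.0027,0,0.0075,0.0057,0.2968,0,0,-0.0027,0.3,0.0075,0.0057,0.2968,0,0,-0.0027,1,0.0075,0.0057,0.2968,0,0,-0.0027,1])

```text
t: 3.15
position: [0.4563, -0.2932, 0.0233]
eef_rot: [0.001, 0.625, 0.78, -0.0]
ft_force: [-0.7, 0.2, -0.8]
opening: 0.0323
grasp_force: 0.0
```

Emit:
step_arm(plan=[0,0,0,0,0,0,1,0,0,0,0,0,0,1,0,0,0,0,0,0,1,0,0,0,0,0,0,1])

```text
t: 3.65
position: [0.4563, -0.2933, 0.0234]
eef_rot: [0.001, 0.625, 0.78, -0.0]
ft_force: [-1.7, 1.1, 12.4]
opening: 0.029
grasp_force: 59.6
```

```bash
python3 -c "
from h import *
print(*move([.5189,-.1403,.11],-.1715))"
```

```text
[ 0.2259  0.1575 -0.1445] [0.0007 0.0007 0.1867]
```

Emit:
step_arm(plan=[0,0,-0.08,0,0,0,1,0,0,-0.1445,0,0,0,1,0.07,0.05,-0.1445,0,0,0.05,1,0.15,0.1,-0.1445,0,0,0.12,1,0.2259,0.1575,-0.1445,0,0,0.1867,1,0.2259,0.1575,-0.1445,0,0,0.1867,1,0.2259,0.1575,-0.1445,0,0,0.1867,1,0.2259,0.1575,-0.1445,0,0,0.1867,1])

```text
t: 4.65
position: [0.5182, -0.1411, 0.1087]
eef_rot: [0.0, 0.765, 0.644, -0.0]
ft_force: [0.0, -0.3, 0.3]
opening: 0.0289
grasp_force: 59.8
```

```bash
python3 - <<'E'
from h import *
o=sensors.get_obs();print(o["position"].round(4),o["eef_rot"].round(4),o["ft_force"].round(1),o["opening"])
im,K,T=wrist(); np.savez("w2.npz",im=im,K=K,T=T)
p=[.5214,.0795,-.1715]
L=np.array([[35,-30,14],[79,-135,10],[-92,-135,10],[-5,-110,14],[75,-110,14]])/1e3
print(proj(place(p,L),K,T).round(1).tolist())
cv2.imwrite("pics/w2.png",cv2.resize(im,(800,600),interpolation=cv2.INTER_CUBIC))
E
```

```text
[ 0.5182 -0.1411  0.1087] [ 1.000e-04  7.653e-01  6.437e-01 -1.000e-04] [ 0.  -0.3  0.3] 0.028904459147534096
[[257.8, -120.1], [324.1, 76.8], [66.2, 76.9], [194.3, 34.4], [321.2, 34.4]]
```

View pics/w2.png

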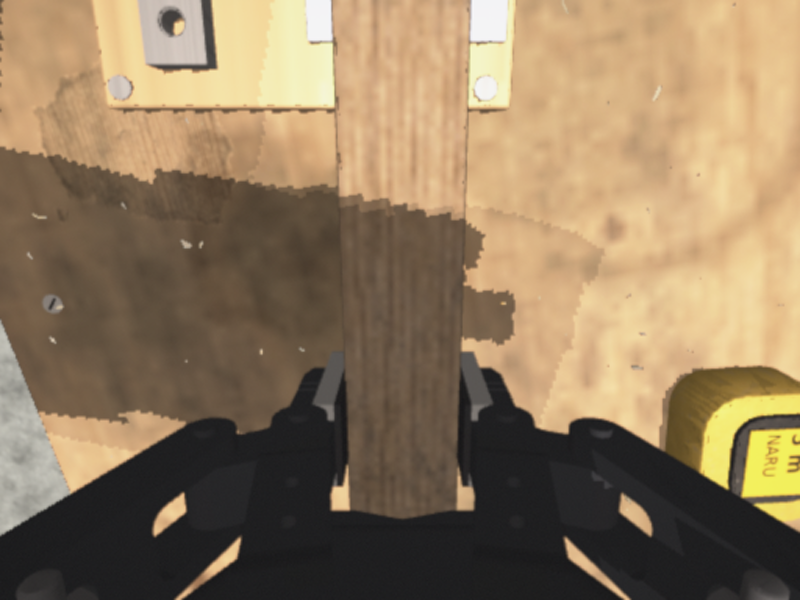

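The blank is held straight, with its centre at col ~402/800. The jig base's front edge runs level at row 107 from col 108 to 511, and the floor plate's front corners are at (307,42) and (507,42).

```bash
python3 - <<'E'
from h import *
w=np.load("w2.npz");K,T=w["K"],w["T"]
L=np.array([[79,-135,10],[-92,-135,10],[-5,-110,14],[75,-110,14]])/1e3
px=np.array([[511,106],[108,106],[307,42],[507,42]])/1.5625
p,r=fit(L,px,K,T,[.5214,.0795,-.1715]);print(p.round(4),r.round(1).tolist())
np.save("jig.npy",p)
g=place(p,[[.035,-.190,.05]])[0];print(g.round(4),*move(g,p[2]))
print(place(p,[[-.055,.105,.0865],[.035,-.03-.048,.039]]).round(4))
E
```

```text
[ 0.5245  0.0839 -0.1747] [[0.2, 1.5], [-1.4, 0.7], [0.5, -1.0], [0.1, -0.6]]
[ 0.5259 -0.1093  0.05  ] [0.0546 0.0035 0.0978] [0.     0.0001 0.001 ]
[[0.4886 0.1969 0.0865]
 [0.5454 0.001  0.039 ]]
```

Emit:
step_arm(plan=[0.02,0.0035,0.03,0,0,0.001,1,0.04,0.0035,0.07,0,0,0.001,1,0.0546,0.0035,0.0978,0,0,0.001,1,0.0546,0.0035,0.0978,0,0,0.001,1,0.0546,0.0035,0.0978,0,0,0.001,1])

```text
t: 5.32
position: [0.5265, -0.1086, 0.0504]
eef_rot: [0.0, 0.766, 0.643, 0.0]
ft_force: [0.2, 0.0, -0.7]
opening: 0.029
grasp_force: 59.7
```

```bash
python3 - <<'E'
from h import *
o=sensors.get_obs();print(o["position"].round(4),o["eef_rot"].round(4),o["ft_force"].round(1),o["opening"])
im,K,T=wrist(); np.savez("w3.npz",im=im,K=K,T=T)
p=np.load("jig.npy")
L=np.array([[79,-135,10],[-92,-135,10],[-5,-110,14],[75,-110,14],[-5,-85,14],[75,-85,14]])/1e3
print((proj(place(p,L),K,T)*1.5625).round(1).tolist())
cv2.imwrite("pics/w3.png",cv2.resize(im,(800,600),interpolation=cv2.INTER_CUBIC))
E
```

```text
[ 0.5265 -0.1086  0.0504] [3.000e-04 7.658e-01 6.431e-01 1.000e-04] [ 0.2  0.  -0.7] 0.029046244724647702
[[535.3, 198.9], [10.3, 198.3], [269.2, 116.3], [531.5, 116.7], [263.4, 25.6], [537.4, 26.1]]
```

View pics/w3.png

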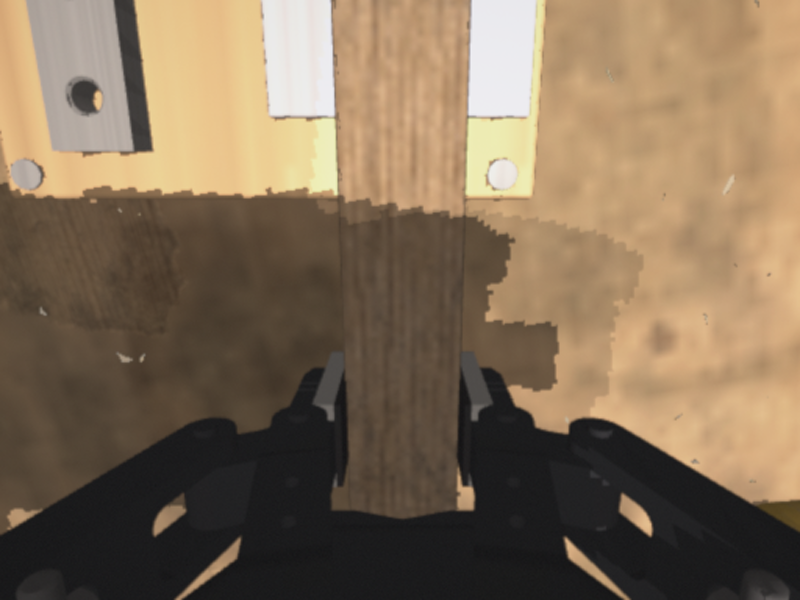

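Floor-plate corners show at (268,117.5) and (530,117.5), within 0.4 mm of the prediction. The blank's centre line is at col ~401.5 against the plate centre at 399, so I correct about 0.9 mm to tool −y, then go down and in.

Emit:
step_arm(plan=[0,-0.0015,0.018,0,0,0,1,0,-0.0015,0.018,0,0,0,1,0.02,-0.0015,0.018,0,0,0,1,0.04,-0.0015,0.018,0,0,0,1,0.06,-0.0015,0.018,0,0,0,1,0.08,-0.0015,0.018,0,0,0,1,0.08,-0.0015,0.018,0,0,0,1,0.08,-0.0015,0.018,0,0,0,1])

```text
t: 6.38
position: [0.5337, -0.0607, 0.0391]
eef_rot: [0.0, 0.766, 0.643, -0.0]
ft_force: [-0.3, 0.0, -0.1]
opening: 0.0289
grasp_force: 59.7
```

```bash
python3 - <<'E'
from h import *
o=sensors.get_obs();print(o["position"].round(4),o["eef_rot"].round(4),o["ft_force"].round(1),o["ft_torque"].round(2))
im,K,T=wrist(); p=np.load("jig.npy")
L=np.array([[79,-135,10],[-5,-110,14],[75,-110,14],[-5,-60,14],[75,-60,14],[11,-49,40],[59,-49,40]])/1e3
print((proj(place(p,L),K,T)*1.5625).round(1).tolist())
cv2.imwrite("pics/w4.png",cv2.resize(im,(800,600),interpolation=cv2.INTER_CUBIC))
E
```

```text
[ 0.5337 -0.0607  0.0391] [ 0.      0.7657  0.6432 -0.    ] [-0.3  0.  -0.1] [-0.05 -0.03  0.03]
[[537.7, 350.9], [274.7, 279.5], [534.0, 279.9], [263.2, 107.1], [546.6, 107.6], [299.6, 43.4], [512.0, 43.9]]
```

View pics/w4.png

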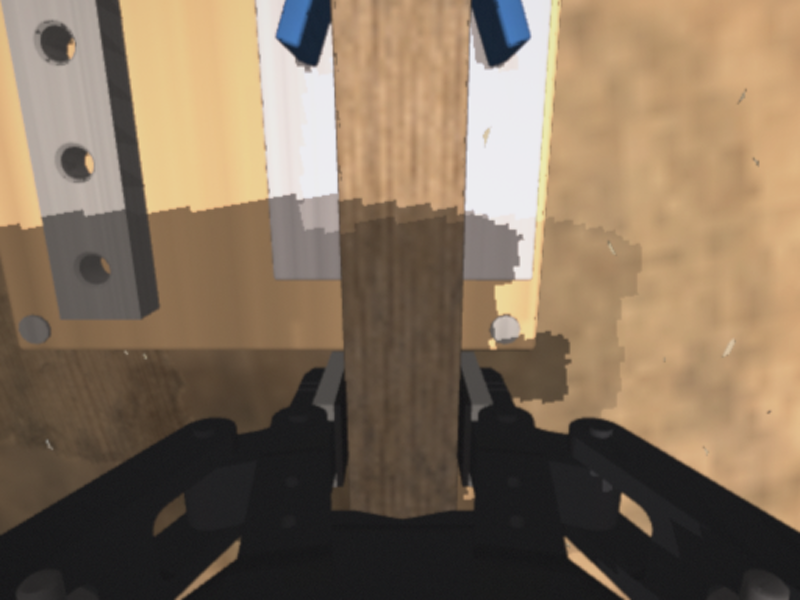

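The blank has entered: the blue cheek tips at (302,60) and (500,60) sit evenly on either side of its centre at col 401.5, and no force is felt. Advancing.

Emit:
step_arm(plan=[0.02,0,0,0,0,0,1,0.04,0,0,0,0,0,1,0.06,0,0,0,0,0,1,0.08,0,0,0,0,0,1,0.09,0,0,0,0,0,1,0.098,0,0,0,0,0,1,0.098,0,0,0,0,0,1])

```text
t: 7.3
position: [0.5438, -0.0026, 0.0391]
eef_rot: [0.0, 0.766, 0.643, -0.0]
ft_force: [1.7, -0.4, -1.0]
opening: 0.029
grasp_force: 59.7
```

Emit:
step_arm(plan=[0.002,0,0,0,0,0,1,0.004,0,0,0,0,0,1,0.006,0,0,0,0,0,1,0.006,0,0,0,0,0,1])

```text
t: 7.8
position: [0.5442, -0.0003, 0.0391]
eef_rot: [0.0, 0.766, 0.643, -0.0]
ft_force: [-2.4, -10.6, -0.4]
opening: 0.0291
grasp_force: 59.8
```

Emit:
step_arm(plan=[0.0015,0,0,0,0,0,1,0.0015,0,0,0,0,0,1])

```text
t: 8.05
position: [0.5442, -0.0003, 0.0392]
eef_rot: [0.0, 0.766, 0.643, -0.001]
ft_force: [-4.3, -18.9, 0.6]
opening: 0.0288
grasp_force: 59.9
```

```bash
python3 - <<'E'
from h import *
o=sensors.get_obs();print(o["position"].round(4),o["ft_force"].round(1))
for c in ("side","top"):
    im=vision.camera(c)["image"]
    cv2.imwrite(f"pics/{c}5.png",cv2.resize(im[180:280,210:310] if c=="side" else im[170:240,200:320],None,fx=6,fy=6,interpolation=cv2.INTER_CUBIC))
E
```

```text
[ 5.442e-01 -3.000e-04  3.920e-02] [ -4.3 -18.9   0.6]
```

View pics/side5.png

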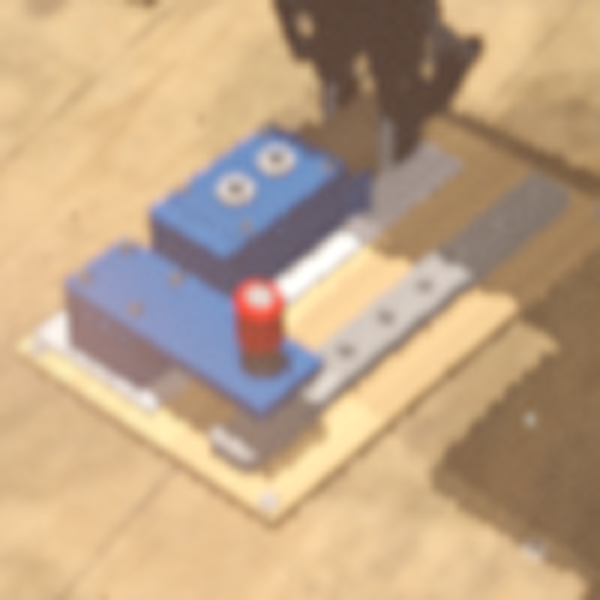

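Side view: the blank is in the channel and the gripper is holding the outer half. Force rose from 10.6 to 19 N with no travel, so the blank is home. Releasing.

Emit:
step_arm(plan=[0,0,0,0,0,0,0.5,0,0,0,0,0,0,0,0,0,0,0,0,0,0,0,0,0,0,0,0,0,0,0,-0.05,0,0,0,0,0,0,-0.15,0,0,0,0,0,0,-0.25,0,0,0,0,0,0,-0.25,0,0,0,0])

```text
t: 9.15
position: [0.546, 0.0017, 0.1934]
eef_rot: [0.003, 0.766, 0.643, 0.003]
ft_force: [0.4, 0.3, -0.8]
opening: 0.0855
grasp_force: 0.0
```

```bash
python3 - <<'E'
from h import *
o=sensors.get_obs();print(o["position"].round(4),o["opening"],o["ft_force"].round(1))
p=np.load("jig.npy")
g=place(p,[[-.055,.105,.19]])[0];print(g.round(4),*move(g,p[2]))
im,K,T=wrist()
L=np.array([[35,-30,57.5],[20,-110,44],[50,-110,44],[18.5,-30,57.5],[51.5,-30,57.5],[-5,-110,14],[75,-110,14]])/1e3
print((proj(place(p,L),K,T)*1.5625).round(1).tolist())
cv2.imwrite("pics/w6.png",cv2.resize(im,(800,600),interpolation=cv2.INTER_CUBIC))
E
```

```text
[0.546  0.0017 0.1934] 0.08545622300273144 [ 0.4  0.3 -0.8]
[0.4886 0.1969 0.19  ] [ 0.3039 -0.1505  0.0046] [ 0.0037 -0.0002  0.0007]
[[398.7, 199.0], [373.0, 336.5], [424.4, 336.4], [366.7, 198.9], [430.7, 199.0], [336.2, 320.5], [460.8, 320.4]]
```

View pics/w6.png

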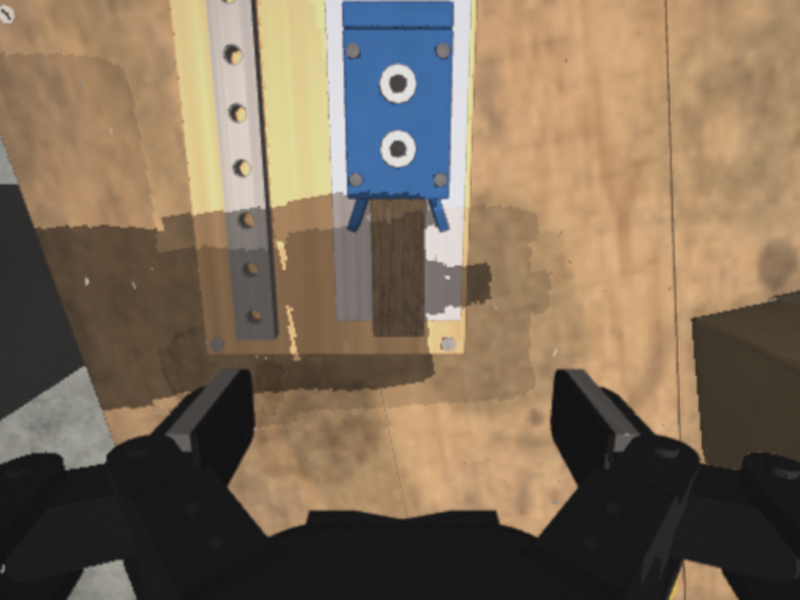

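The blank's rear end shows at (373–425, 336), against a home prediction of (373–424, 336.5). It is home and released. Now to the knob.

Emit:
step_arm(plan=[0.15,-0.075,0.0046,0,0,0,0,0.3039,-0.1505,0.0046,0,0,0,0,0.3039,-0.1505,0.0046,0,0,0,0,0.3039,-0.1505,0.0046,0,0,0,0,0.3039,-0.1505,0.0046,0,0,0,0,0.3039,-0.1505,0.0046,0,0,0,0], force=80)

```text
t: 9.95
position: [0.4875, 0.1958, 0.1858]
eef_rot: [-0.0, 0.766, 0.643, -0.0]
ft_force: [-0.1, 1.0, 0.8]
opening: 0.0853
grasp_force: 0.0
```

```bash
python3 - <<'E'
from h import *
im,K,T=wrist("pics/w7.png");p=np.load("jig.npy");print(obsT()[:3,3].round(4))
s=silhouettes("knob_center","wrist");print([(np.round(x["bbox"],1).tolist(),round(x["confidence"],2)) for x in s])
print(proj(place(p,[[-.055,.105,.1],[-.055,.105,.0865],[-.055,.105,.073]]),K,T).round(1).tolist())
hsv=cv2.cvtColor(im,cv2.COLOR_BGR2HSV);m=((hsv[...,1]>150)&((hsv[...,0]<8)|(hsv[...,0]>172))&(hsv[...,2]>60)).astype(np.uint8)
n,l,st,c=cv2.connectedComponentsWithStats(m)
print([(st[i].tolist(),c[i].round(1).tolist()) for i in np.argsort(-st[1:,4])[:3]+1])
g=place(p,[[-.055,.105,.0895]])[0];print(g.round(4),*move(g,p[2]))
E
```

```text
[0.4876 0.1956 0.186 ]
[([258.1, 198.6, 30.7, 35.2], 0.8)]
[[258.4, 200.1], [258.4, 194.7], [258.3, 189.8]]
[([241, 177, 33, 38, 704], [257.3, 194.0]), ([446, 0, 4, 18, 57], [447.8, 7.5]), ([406, 20, 3, 12, 28], [407.0, 25.5])]
[0.4886 0.1969 0.0895] [0.0025 0.0012 0.161 ] [-0.0001  0.0002 -0.0003]
```

View pics/w7.png

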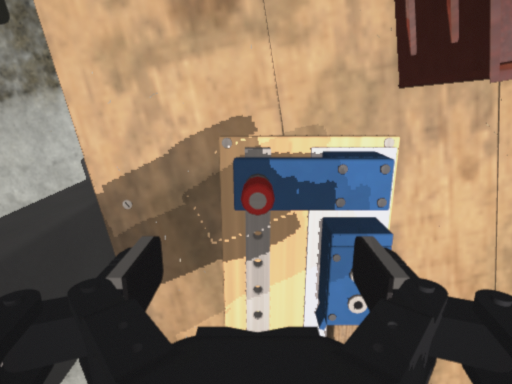

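The knob's top is at (258,200), right on prediction, centred between the fingers with the bracket below. Descending.

Emit:
step_arm(plan=[0.0025,0.0003,0.09,0,0,0,0,0.0025,0.0003,0.161,0,0,0,0,0.0025,0.0003,0.161,0,0,0,0,0.0025,0.0003,0.161,0,0,0,0.4,0.0025,0.0003,0.161,0,0,0,1,0.0025,0.0003,0.161,0,0,0,1,0.0025,0.0003,0.161,0,0,0,1,0.0025,0.0003,0.161,0,0,0,1])

```text
t: 11.05
position: [0.4879, 0.1984, 0.091]
eef_rot: [0.0, 0.766, 0.643, 0.001]
ft_force: [-1.6, -1.5, 11.3]
opening: 0.0212
grasp_force: 77.8
```

Emit:
step_arm(plan=[0,0,0,0,0,0,1,0,0,0,0,0,0,1,0,0,0,0,0,0,1])

```text
t: 11.42
position: [0.4879, 0.1984, 0.091]
eef_rot: [0.0, 0.766, 0.643, 0.001]
ft_force: [-2.3, -1.4, 10.7]
opening: 0.0218
grasp_force: 77.8
```

Emit:
step_arm(plan=[0,0,-0.005,0,0,0,1,0,0,-0.01,0,0,0,1,0,0,-0.015,0,0,0,1,0,0,-0.02,0,0,0,1,0,0,-0.02,0,0,0,1])

```text
t: 12.05
position: [0.4878, 0.1983, 0.1019]
eef_rot: [0.0, 0.766, 0.643, 0.0]
ft_force: [4.8, 0.5, -8.0]
opening: 0.0217
grasp_force: 78.6
```

Emit:
step_arm(plan=[0,0,-0.003,0,0,0,1,0,0,-0.005,0,0,0,1,0,0,-0.0065,0,0,0,1,0,0,-0.0065,0,0,0,1])

```text
t: 12.55
position: [0.4878, 0.1983, 0.1052]
eef_rot: [0.0, 0.766, 0.643, 0.0]
ft_force: [7.5, 2.1, -13.6]
opening: 0.0217
grasp_force: 79.9
```

Emit:
step_arm(plan=[0,0,-0.0015,0,0,0,1,0,0,-0.0015,0,0,0,1,0,0,-0.0015,0,0,0,1])

```text
t: 12.92
position: [0.4877, 0.1983, 0.1053]
eef_rot: [-0.0, 0.766, 0.643, -0.0]
ft_force: [9.3, 2.6, -26.0]
opening: 0.0215
grasp_force: 80.3
```

```bash
python3 - <<'E'
from h import *
im,K,T=wrist();p=np.load("jig.npy")
im2=vision.camera("side")["image"]
a=cv2.resize(im,(512,384)); b=cv2.resize(im2[180:290,210:310],(288,384),interpolation=cv2.INTER_CUBIC)
cv2.imwrite("pics/w8.png",np.hstack([a,b]))
E
```

```text
(no output)
```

View pics/w8.png

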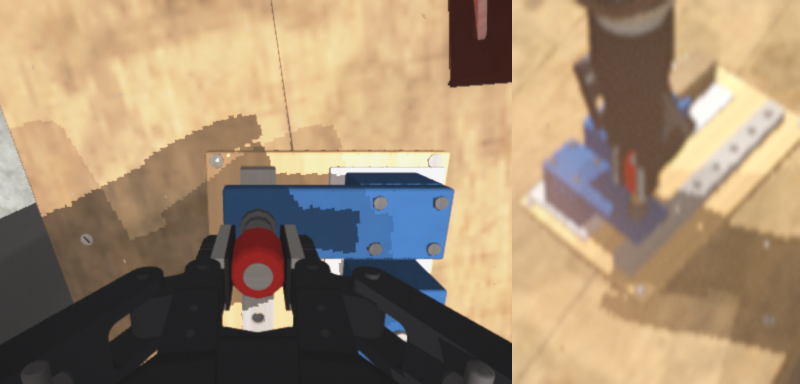

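The knob is held between the pads and raised clear of the collar. Height stays put at 105.3 mm while the pull rose from 14 to 26 N, so the plunger is against its upper stop. The blank has not been touched since I confirmed it was home.

```bash
python3 -c "
from plant import sensors,close_job
o=sensors.get_obs();print(o['position'],o['ft_force'],o['grasp_force']);print(close_job())"
```

```text
[0.48774477 0.19831893 0.10529841] [  9.6679742    2.22100449 -25.15567841] 80.33815979026258
the job is handed in; nothing more can be done
None
```

The blank is home against the stop and released, and the gripper is still holding the red knob pulled fully up against its upper stop; the job was handed in at about 13 s.

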